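# Draw the hanging scale out of its dock and steady it over the carton

### The job

Take the black draw handle of the rail trolley and pull the loaded hanging scale out of its parking dock, then bring it along the rail until the pan is centred over the empty open carton and hangs quite still there, so that it can be read and tipped out. Move and calm it by the handle alone: do not touch the scale, do not let it swing out wildly, leave the tins, jars and boxes on the counter alone. Keep it still there for a good five seconds, and finish while still holding the handle.

Things in the scene. Friction and masses are not known exactly. Their poses are not given: they have to be found in the camera images.
- frame: Fixed overhead rail frame: aluminium rail 1060 mm long, 620 mm above the table, on two grey posts 510 mm either side of its middle. Origin on the table under the rail's middle; y axis along the rail, x across it away from the robot. Turned by up to 0.12 rad. The pivot hangs under the rail's line at z 560 mm, 230 mm beyond the grip point (frame +x); along the rail it is level with the grip point.
- trolley: The trolley and its draw handle; origin at the handle's grip point (z 290 mm). Handle: upright black block, 34 mm across the rail by 22 mm along it by 66 mm tall, top 28 mm above the point, free above and at both sides: grip from above, fingers closing along the rail. Slides along the rail only, from its middle (start) 340 mm either way to end stops. 0.46 kg, rolling drag about 1 N.
- scale: Hanging dial scale; origin at the centre of its pan's floor, z 140 mm at rest, 420 mm below its pivot; own z axis upright at rest. Pan 166 mm wide, two tins fixed in it; white dial 120 mm wide, rigid wires. Swings freely along the rail only (about the frame's x axis), almost undamped (dies out in minutes): like a 0.40 m simple pendulum, period 1.3 s. 0.47 kg plus tins 0.2 to 0.6 kg.
- foot_center (a point): Centre of the round rubber foot (radius 15 mm) under the pan, 40 mm below the scale's origin, 460 mm below the pivot.
- dock_top (a point): Parking dock, a small grey pedestal under the rail's middle: centre, level with the tops of its two fixed lips (12 mm thick, 24.5 mm either side). The foot hangs between them, 7 to 10 mm below their tops; drawn along the rail the pan is held back, leans some 0.2 rad (trolley about 0.1 m out), slips over the lip and swings freely, as far to the other side.
- carton_mouth (a point): Centre of the mouth of the empty open cardboard carton, 210 by 210 mm, 75 mm high, standing under the rail 190 to 280 mm to one side of the dock, left or right. On the other side stands a grey crate full of cans, 200 by 200 mm.
- can: Bystander: a drinks can, 62 mm across, 110 mm high; origin at its foot.
- jar: Bystander: a jar, 72 mm across, 100 mm high; origin at its foot.
- milk: Bystander: a plain drink pack 50 by 70 by 120 mm on the counter to the robot's right; origin at its foot.
- tube_bend (a point): Lower bend of the rigid 16 mm steel tube that carries the handle: the upright part rises from here to the trolley, 90 mm on the robot's side of the rail's line and 140 mm beyond the grip point (frame +x); from here it runs level to the handle, 40 mm below the grip point.

How it is judged:
By the outcome, as a careful person would: the job done as asked, in the order asked, and still so for the second after the job is handed in, while the arm keeps its last pose, push and grip.
It also fails if it takes over 45 s, if anything falls off the work surface, if the arm or the gripper's body presses on something with over 40 N, if the wrist force passes 120 N, or if a joint passes its speed limit or range.

### The arm

A 6-joint arm with a two-finger parallel gripper is mounted at the origin on the work surface. World frame = base frame: x ahead of the robot, y to its left, z up, the work surface at z = 0. Lengths are in m, angles in degrees, forces in N, time in s.
With the tool pointing down it reaches from about 0.4 to 0.825 m from the base axis. Payload 7 kg.
Tool frame: the origin (TCP) lies on the centre line of the jaws, within the pads' length; the fingertips stand 19 mm ahead of it and the grasp point (between the pads) is the TCP; z points along the fingers, y is the line along which they close (so a half turn about z gives the same grasp; the last joint's range is limited). The gripper opens to 88 mm and grips with 3 to 60 N. Pads are 19 mm wide; open, the fingers measure 130 mm over their backs; the gripper's body (78 mm by 193 mm) begins 47 mm behind the grasp point.
Start: joints at [-50.701, 20.546, 0.682, 0, -70.136, -16.507], TCP at [0.261, -0.622, 0.246] pointing down, gripper open.
Joint ranges: [-176.03, 176.03], [-82.01, 121.73], [-58.28, 71.71], [-173.87, 95.51], [-174.79, -0.11], [-173.66, 173.66]. Speed limits (degrees/s): [136.94, 136.94, 172.46, 180, 180, 180].

### API

Orientations are given as [roll, pitch, yaw] about the fixed x, y, z axes, in that order (R = Rz(yaw) Ry(pitch) Rx(roll)).
In Python, from plant import ctrl gives the robot as it stands.
- The arm moves only by the tool move_arm, never from a script. Its argument "motion" is a list of rows, each a list of 3 entries, a list of its own where there are three numbers: the shift along the tool's x, y, z in mm, then the turn, a rotation vector about the tool's x, y, z in degrees, then the closure, from 0 (fully open) to 1 (shut). A call has 1 to 10 rows; each row is the pose to reach, as a shift and turn from the pose commanded when the call began, along the tool's axes at that moment; what a row does not reach only later rows make up. A row lasts 1/12 s, in which the tool goes at most 41.7 mm and 7.16 degrees, less where a joint would pass 70% of its speed; a pose out of reach is approached as far as the arm can. A call with a gripper value outside its range is refused whole. The fingers move at their own pace and stop on an object; the grip force is fixed at half the most. Time passes only in rows, so rows that repeat a pose let the fingers close. It gives the time, the measured TCP pose, the force, the opening and the grip force at its end, in the units of the state.
- ctrl.get_obs(): the state, without advancing time (a new reading comes with each control period).
- ctrl.snapshot(name): name is "side" or "top" or "wrist"; returns a dict with "color" (384x512x3 uint8, blue, green, red), "camera_matrix" (3x3 intrinsics, pixels), "cam_to_world" (4x4, takes a point from camera to world coordinates). Camera axes: x right, y up, looking along -z (the intrinsics and any distortion apply to the point x, -y, -z); pixel columns grow to the right and rows downward; lengths in m; the calibration is good to about 2 mm. A picture is of the moment at which its call begins. There is no depth.
- ctrl.close_job(): hands the job in; it is judged then, once.
The state is a dict: "clock": time; "joint_pos": joint angles; "qvel": joint speeds; "tau": joint torques, N m; "tool_pos": TCP position; "orientation": TCP orientation; "force": force on the tool from outside, world axes, zero at the start; "moment": the same for the moment, N m; "opening": finger opening in m; "gripper_force": force on a finger pad.
Only numpy, scipy, OpenCV 4.12 (cv2) and the standard library are available. Lean on these libraries where they do the work, as an engineer would, in place of code of your own. Each camera call takes 0.05 s, during which the arm holds its last target. There are 200 camera calls.

## Working session

There is one attempt and no reset: what is moved stays moved. The work goes in short steps, Python scripts to look and compute and a tool call to move; the robot and the scene stay as the last step left them, time stands still between calls to the robot, and variables do not carry over. Pictures are saved under pics/ and viewed, at most 10 in all, crops included, and the job is handed in when it is done.

Besides the shell and the picture viewer there is one more tool, called after ">>>" as name([rows], argument=value, ...), one row to a line, values as JSON. move_arm: Moves the arm, as the interface text tells. Its arguments: {"type":"object","properties":{"motion":{"type":"array"}},"required":["motion"]}

```bash
ls; mkdir -p pics; cat > h.py <<'E'
import numpy as np,cv2
from plant import ctrl
def snap(n,f):
    s=ctrl.snapshot(n); cv2.imwrite('pics/'+f,s['color']); np.savez('pics/'+f+'.npz',K=s['camera_matrix'],T=s['cam_to_world']); return s
def cam(f):
    d=np.load('pics/'+f+'.npz'); return d['K'],d['T']
def proj(f,P):
    K,T=cam(f); p=np.linalg.inv(T)@np.append(P,1); q=K@np.array([p[0],-p[1],-p[2]]); return q[:2]/q[2]
def unz(f,u,v,z):
    K,T=cam(f); r=np.linalg.inv(K)@[u,v,1]; d=T[:3,:3]@[r[0],-r[1],-r[2]]; o=T[:3,3]; return o+d*(z-o[2])/d[2]
E
python3 - <<'E'
from h import *
s=snap('side','s0.png');t=snap('top','t0.png')
for x in(s,t):print({k:np.round(v,3).tolist() for k,v in x.items() if k!='color'})
print(ctrl.get_obs())
E
```

```text
pics
{'camera_matrix': [[451.115, 0.0, 259.791], [0.0, 451.115, 193.83], [0.0, 0.0, 1.0]], 'cam_to_world': [[-0.981, 0.095, -0.169, 0.291], [-0.193, -0.58, 0.792, 1.229], [-0.023, 0.809, 0.587, 1.062], [0.0, 0.0, 0.0, 1.0]]}
{'camera_matrix': [[363.444, 0.0, 257.267], [0.0, 363.444, 194.205], [0.0, 0.0, 1.0]], 'cam_to_world': [[0.071, 0.977, -0.201, 0.267], [-0.997, 0.07, -0.012, 0.003], [0.003, 0.202, 0.979, 1.562], [0.0, 0.0, 0.0, 1.0]]}
{'clock': 0.1, 'joint_pos': array([-5.07016886e+01,  2.05892995e+01,  6.40051040e-01, -1.77971910e-02,
       -7.01361126e+01, -1.65070026e+01]), 'qvel': array([ 0.00485042, -0.13914981,  0.13850987,  0.09356111,  0.04399213,
        0.05275022]), 'tau': array([-3.94386749e-03, -5.84162951e+01,  2.93747771e+01,  7.01545537e+00,
        1.01248693e-02, -7.91937191e-05]), 'tool_pos': array([ 0.26130427, -0.62193529,  0.24470176]), 'orientation': array([ 1.79913403e+02, -8.21429866e-03, -1.57214745e+02]), 'force': array([-0.11337476, -0.1813215 , -0.46559138]), 'moment': array([-0.0333006 ,  0.0314525 , -0.00250581]), 'gripper_force': 0.0, 'opening': 0.08735018584868917}
```

View pics/s0.png

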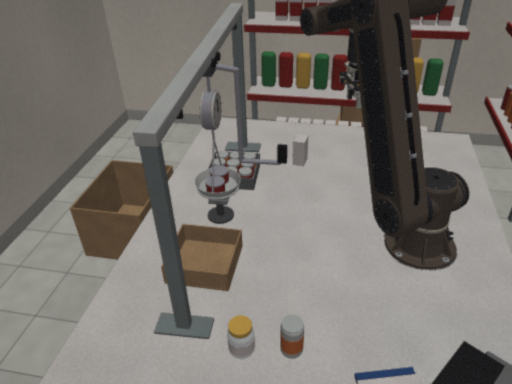

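View pics/t0.png

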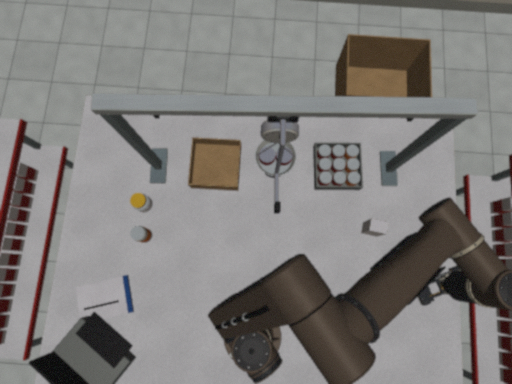

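The side and top views show the handle at about (282,153) in side and (277,208) in top. The carton is on the robot's left, with its top-view corners spanning (191,139) to (240,189). The crate is on the right. I'll zoom in to measure these properly.

```bash
python3 - <<'E'
from h import *
a=cv2.imread('pics/t0.png')[90:220,180:380];cv2.imwrite('pics/c1.png',cv2.resize(a,None,fx=4,fy=4,interpolation=cv2.INTER_CUBIC))
f='t0.png'
for n,u,v,z in[('handle',277.5,208,.318),('railL',96,104,.62),('railR',475,108,.62),('c1',191,138,.075),('c2',241,141,.075),('c3',239,189,.075),('c4',190,187,.075),('footL',158,165,.0),('footR',388,168,0)]:print(n,unz(f,u,v,z).round(4))
print(unz('s0.png',282,147,.318))
E
```

```text
handle [ 0.4789 -0.0555  0.318 ]
railL [0.6842 0.4805 0.62  ]
railR [ 0.7486 -0.5733  0.62  ]
c1 [0.7989 0.3235 0.075 ]
c2 [0.8009 0.1074 0.075 ]
c3 [0.5893 0.0988 0.075 ]
c4 [0.5831 0.3043 0.075 ]
footL [0.6889 0.4726 0.    ]
footR [ 0.7487 -0.551   0.    ]
[ 0.48395389 -0.04293196  0.318     ]
```

View pics/c1.png

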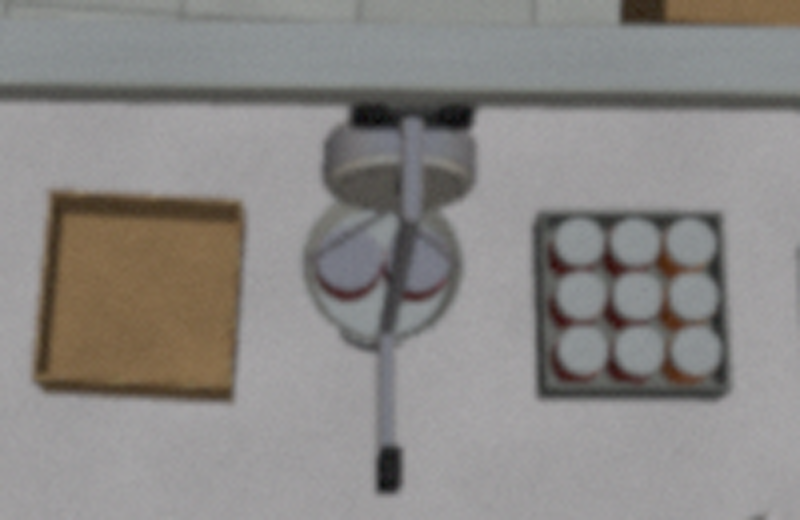

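```bash
cat >> h.py <<'E'
from scipy.spatial.transform import Rotation as Ro
def rel(p,yaw,roll=180):
    o=ctrl.get_obs(); R=Ro.from_euler('xyz',o['orientation'],degrees=True); R2=Ro.from_euler('xyz',[roll,0,yaw],degrees=True)
    return (R.inv().apply(np.array(p)-o['tool_pos'])*1000).round(1),(R.inv()*R2).as_rotvec(degrees=True).round(2)
E
python3 - <<'E'
from h import *
f='t0.png'
c=lambda x,y,z:unz(f,180+x/4,90+y/4,z)
print('handle far L/R',c(377,448,.318),c(402,448,.318))
C=np.mean([c(*q,.075) for q in [(52,192),(243,202),(234,402),(36,388)]],0);print('carton',C)
K=np.mean([c(*q,.06) for q in [(538,213),(722,213),(727,397),(541,397)]],0);print('crate',K)
print('pan',c(383,270,.16))
print(rel([.484,-.057,.40],-176.6))
E
```

```text
handle far L/R [ 0.49924062 -0.04294233  0.318     ] [ 0.50079796 -0.06463452  0.318     ]
carton [0.69203434 0.20808779 0.075     ]
crate [ 0.72394537 -0.31557963  0.06      ]
pan [ 0.71077576 -0.04356811  0.16      ]
(array([-424.1,  434.8, -154.7]), array([ 0.08, -0.02, 19.39]))
```

>>> move_arm([
  [[0,0,-40],[0,0,0],0],
  [[-20,20,-80],[0,0,4],0],
  [[-50,50,-110],[0,0,8],0],
  [[-80,80,-130],[0,0,12],0],
  [[-110,110,-145],[0,0,16],0],
  [[-135,140,-155],[0,0,19.4],0],
  [[-163,168,-155],[0,0,19.4],0],
  [[-191,196,-155],[0,0,19.4],0],
  [[-219,224,-155],[0,0,19.4],0],
  [[-247,253,-155],[0,0,19.4],0],
])

```text
clock: 0.93
tool_pos: [0.3856, -0.3057, 0.4006]
orientation: [180.0, 0.0, -176.6]
force: [0.5, 0.3, 1.1]
opening: 0.0873
gripper_force: 0.0
```

```bash
python3 - <<'E'
from h import *
print(rel([.483,-.054,.40],-176.6)); print(ctrl.get_obs()['joint_pos'].round(1))
E
```

```text
(array([-112. ,  245.6,    0.7]), array([ 0.01,  0.03, -0.03]))
[-15.5  -0.8  -5.9  -0.  -84.9 -71.1]
```

>>> move_arm([
  [[-15,33,0],[0,0,0],0],
  [[-30,66,0],[0,0,0],0],
  [[-45,99,0],[0,0,0],0],
  [[-60,132,0],[0,0,0],0],
  [[-75,165,0],[0,0,0],0],
  [[-90,198,0],[0,0,0],0],
  [[-100,222,0],[0,0,0],0],
  [[-106,233,0],[0,0,0],0],
  [[-106,233,0],[0,0,0],0],
])

```text
clock: 1.68
tool_pos: [0.4782, -0.0668, 0.3999]
orientation: [180.0, -0.1, -176.4]
force: [0.2, -0.5, -0.3]
opening: 0.0875
gripper_force: 0.0
```

```bash
python3 - <<'E'
from h import *
w=snap('wrist','w1.png');t=snap('top','t1.png')
cv2.imwrite('pics/v1.png',cv2.resize(np.hstack([w['color'],t['color']]),(800,300),interpolation=cv2.INTER_AREA))
print(rel([.483,-.054,.29],-176.6)); print(w['cam_to_world'].round(3))
E
```

```text
(array([ -6.5,  14.5, 110.2]), array([-0.02, -0.05,  0.06]))
[[-0.062 -0.957 -0.284  0.402]
 [ 0.998 -0.059 -0.018 -0.073]
 [ 0.    -0.285  0.959  0.54 ]
 [ 0.     0.     0.     1.   ]]
```

View pics/v1.png

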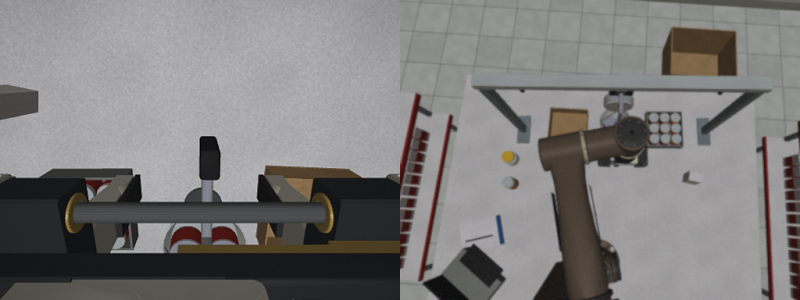

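Wrist view: the handle's top is at about (268,185) in full-resolution pixels, between the open fingers. In the top view the arm hides part of the pan, so I'll track the red tins in the side view instead.

```bash
python3 - <<'E'
from h import *
print('handle far-top edge(wrist):',unz('w1.png',209.5*1.28,150*1.28,.318), unz('w1.png',209.5*1.28,137*1.28,.318))
im=cv2.imread('pics/s0.png').astype(int)
b,g,r=im[...,0],im[...,1],im[...,2]
m=((r-g>50)&(r-b>40)).astype(np.uint8); m[:,:150]=0;m[:,270:]=0;m[:120]=0
n,l,st,ce=cv2.connectedComponentsWithStats(m)
for i in range(1,n):
  if st[i,4]>8:print(st[i],ce[i].round(2))
for P in [(.7175,-.043,.14),(.7175,-.043,.18),(.7175,-.043,.56)]:print(proj('s0.png',P).round(1))
E
```

```text
handle far-top edge(wrist): [ 0.46940989 -0.05777211  0.318     ] [ 0.4559556  -0.05878351  0.318     ]
[217.4 185.1]
[216.5 175.8]
[206.6  71.9]
```

>>> move_arm([
  [[-6,14,0],[0,0,0],0],
  [[-6,14,20],[0,0,0],0],
  [[-6,14,45],[0,0,0],0],
  [[-6,14,70],[0,0,0],0],
  [[-6,14,90],[0,0,0],0],
  [[-6,14,105],[0,0,0],0],
  [[-6,14,110],[0,0,0],0],
  [[-6,14,110],[0,0,0],0],
])

```text
clock: 2.45
tool_pos: [0.4819, -0.0557, 0.2896]
orientation: [-180.0, -0.1, -176.7]
force: [-0.2, 0.1, 0.3]
opening: 0.0876
gripper_force: 0.0
```

>>> move_arm([
  [[0,0,0],[0,0,0],1],
  [[0,0,0],[0,0,0],1],
  [[0,0,0],[0,0,0],1],
  [[0,0,0],[0,0,0],1],
  [[0,0,0],[0,0,0],1],
  [[0,0,0],[0,0,0],1],
])

```text
clock: 2.95
tool_pos: [0.4828, -0.0544, 0.2908]
orientation: [180.0, 0.0, -176.6]
force: [-0.6, -0.0, 0.1]
opening: 0.0533
gripper_force: 0.0
```

```bash
python3 - <<'E'
from h import *
s=snap('side','s2.png');t=snap('top','t2.png');w=snap('wrist','w2.png')
a=cv2.resize(s['color'][60:260,130:330],None,fx=2,fy=2,interpolation=cv2.INTER_CUBIC)
b=cv2.resize(t['color'][90:290,180:380],None,fx=2,fy=2,interpolation=cv2.INTER_CUBIC)
cv2.imwrite('pics/v2.png',np.hstack([a,b]))
o=ctrl.get_obs();print(o['clock'],o['tool_pos'],o['opening'],o['gripper_force'],o['force'])
print(s['color'][180:192:3,206:226:4].tolist())
E
```

```text
3.1 [ 0.48275902 -0.05442797  0.29058632] 0.0414919473010057 0.0 [ 0.70251108 -0.02799724  0.43292199]
[[[123, 120, 121], [118, 112, 113], [113, 109, 109], [121, 116, 116], [117, 112, 113]], [[105, 101, 105], [115, 111, 111], [112, 108, 108], [119, 114, 114], [103, 98, 100]], [[65, 68, 81], [78, 74, 84], [89, 85, 87], [72, 69, 80], [24, 29, 66]], [[85, 88, 95], [19, 20, 65], [32, 30, 68], [21, 25, 68], [19, 20, 65]]]
```

View pics/v2.png

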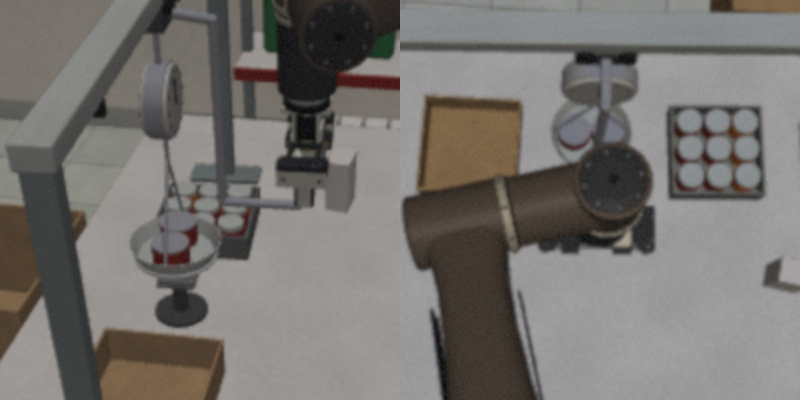

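>>> move_arm([
  [[0,0,0],[0,0,0],1],
  [[0,0,0],[0,0,0],1],
  [[0,0,0],[0,0,0],1],
  [[0,0,0],[0,0,0],1],
  [[0,0,0],[0,0,0],1],
  [[0,0,0],[0,0,0],1],
])

```text
clock: 3.6
tool_pos: [0.4827, -0.0545, 0.2905]
orientation: [-180.0, -0.0, -176.6]
force: [-0.6, -0.4, 0.1]
opening: 0.022
gripper_force: 30.0
```

```bash
cat >> h.py <<'E'
YAW=.06; RD=np.array([-np.sin(YAW),np.cos(YAW),0]); RX=np.array([np.cos(YAW),np.sin(YAW),0])
O=np.array([.7150,-.042,0])
def red(im,uv=None,r=22):
    im=cv2.GaussianBlur(im,(3,3),0).astype(float); b,g,rr=im[...,0],im[...,1],im[...,2]
    w=np.clip(rr-1.5*g-5,0,30)
    if uv is not None:
        m=np.zeros_like(w);u,v=np.round(uv).astype(int);m[max(0,v-r):v+r,max(0,u-r):u+r]=1;w=w*m
    ys,xs=np.nonzero(w>3); ww=w[ys,xs]
    return np.array([(xs*ww).sum(),(ys*ww).sum()])/max(ww.sum(),1e-9),len(xs)
E
python3 - <<'E'
from h import *
im=cv2.imread('pics/s2.png')
w=np.zeros(im.shape[:2],np.uint8);f=cv2.GaussianBlur(im,(3,3),0).astype(float);w[(f[...,2]-1.5*f[...,1]-5)>3]=255;w[:, :150]=0;w[:150]=0;w[:,280:]=0
n,l,st,ce=cv2.connectedComponentsWithStats(w)
for i in range(1,n):print(st[i],ce[i].round(2))
for s in(0,.1,.25):
  for z in(.56,.35,.16):print(s,z,proj('s2.png',O+RD*s+[0,0,z]).round(1),proj('t2.png',O+RD*s+[0,0,z]).round(1))
for q in[(155,150),(180,330)]:print(q)
o=ctrl.get_obs();print(o['clock'],o['tool_pos'],o['opening'],o['gripper_force'],o['force'])
E
```

```text
[238 166   2   2   2] [238.5 166.5]
[253 168   1   1   1] [253. 168.]
[224 175   4   7  20] [225.75 177.45]
[249 176   3   1   3] [250. 176.]
[208 187   3   5  12] [208.92 188.83]
[214 186  10   6  42] [218.98 188.81]
0 0.56 [207.3  72.1] [282.4 115.3]
0 0.35 [213.1 133.3] [278.2 140.1]
0 0.16 [217.5 180.7] [275.4 156.5]
0.1 0.56 [199.4  84.9] [248.5 114.9]
0.1 0.35 [206.2 148.5] [249.7 139.7]
0.1 0.16 [211.4 197.2] [250.6 156.2]
0.25 0.56 [185.6 107.5] [197.6 114.3]
0.25 0.35 [194.3 174.8] [207.  139.2]
0.25 0.16 [200.8 225.6] [213.3 155.8]
(155, 150)
(180, 330)
3.6 [ 0.48271564 -0.05448597  0.29049032] 0.02197615680003673 30.000154674053192 [-0.62900563 -0.44707775  0.08943969]
```

>>> move_arm([
  [[0,3,0],[0,0,0],1],
  [[0,9,0],[0,0,0],1],
  [[0,17,0],[0,0,0],1],
  [[0,25,0],[0,0,0],1],
  [[0,33,0],[0,0,0],1],
  [[0,41,0],[0,0,0],1],
  [[0,49,0],[0,0,0],1],
  [[0,57,0],[0,0,0],1],
  [[0,64,0],[0,0,0],1],
  [[0,70,0],[0,0,0],1],
])

```text
clock: 4.43
tool_pos: [0.4785, 0.0162, 0.2905]
orientation: [-180.0, -0.0, -176.6]
force: [0.3, -2.1, -0.5]
opening: 0.0217
gripper_force: 30.0
```

```bash
cat >> h.py <<'E'
from scipy.optimize import least_squares
S0=np.array([.4827,-.0545,0])
def pt(s,th,a,h):  # h below pivot, e=0
    return O+RD*(s+h*np.sin(th))+RX*a+np.array([0,0,.56-h*np.cos(th)])
_c=red(cv2.imread('pics/s2.png'),(217,184),18)
_q=least_squares(lambda q:proj('s2.png',pt(0,0,*q))-_c[0],[0,.38]).x
def track(f='s.png'):
    o0=ctrl.get_obs(); s=snap('side',f); tr=(o0['tool_pos']-S0)@RD
    th=0.
    for _ in range(4):
        c,n=red(s['color'],proj(f,pt(tr,th,*_q)),18)
        if n<5:break
        th=least_squares(lambda t:proj(f,pt(tr,t[0],*_q))-c,[th]).x[0]
    e=np.linalg.norm(proj(f,pt(tr,th,*_q))-c)
    return o0['clock'],tr,th,n,e
E
python3 - <<'E'
from h import *
print(_c,_q)
for f in ['a1.png','a2.png']:print(np.round(track(f),4))
print(ctrl.get_obs()['force'])
E
```

```text
Traceback (most recent call last):
NameError: name '_c' is not defined
```

```bash
sed -i 's/\b_c\b/c0/g;s/\b_q\b/q0/g' h.py; python3 - <<'E'
from h import *
print(c0,q0)
for f in ['a1.png','a2.png']:print(np.round(track(f),4))
print(ctrl.get_obs()['force'])
E
```

```text
(array([219.09061016, 186.06138107]), 74) [-0.00385196  0.4231391 ]
[ 4.4333e+00  7.0900e-02 -1.0750e-01  7.8000e+01  7.2980e-01]
[ 4.4833e+00  7.1500e-02 -1.1190e-01  8.0000e+01  8.5550e-01]
[-0.98383716  0.45982982 -0.26890452]
```

```bash
sed -i 's/^def pt.*/def pt(s,th,a,e,h=.39):/; s/    return O+RD\*(s+h\*np.sin(th)).*/    return O+RD*(s+h*np.sin(th)+e*np.cos(th))+RX*a+np.array([0,0,.56-h*np.cos(th)+e*np.sin(th)])/; s/\[0,.38\]).x/[0,.02]).x/' h.py; python3 - <<'E'
from h import *
print(c0,q0)
for f in ['a3.png','a4.png']:print(np.round(track(f),4))
E
```

```text
(array([219.09061016, 186.06138107]), 74) [-0.01613785  0.04634331]
[ 4.5333e+00  7.1000e-02 -1.3720e-01  8.0000e+01  3.9210e-01]
[ 4.5833e+00  7.0600e-02 -1.3800e-01  7.7000e+01  2.6550e-01]
```

```bash
cat > plan.py <<'E'
from h import *
from scipy.linalg import expm
W=2*np.pi/1.27; L=.4; D=1/12
def free(th,w,t): return np.array([th*np.cos(W*t)+w/W*np.sin(W*t), -th*W*np.sin(W*t)+w*np.cos(W*t)])
def plan(s,th,w,sT,N,d=.04):
    # Dv_k at row starts k=0..N ; row N+ -> standstill
    A=np.zeros((4,N+1)); Tend=N*D+d
    for k in range(N+1):
        t=k*D+d; A[:2,k]=free(0,-1/L,Tend-t); A[2,k]=(N-k)*D; A[3,k]=1
    f=free(th,w,Tend); b=np.array([-f[0],-f[1],sT-s,0])
    dv=np.linalg.pinv(A)@b; v=np.cumsum(dv)[:N]; p=np.cumsum(v)*D
    mx=0; 
    for t in np.arange(0,Tend,.02):
        x=free(th,w,t)[0]+sum(free(0,-q/L,t-k*D-d)[0] for k,q in enumerate(dv) if t>k*D+d); mx=max(mx,abs(x))
    return (p*1000).round(1),np.abs(v).max().round(3),mx.round(3)
def fit(S):
    # S rows (t,tr,th): free swing w/ trolley still
    S=np.array(S);t=S[:,0]-S[-1,0]-.05
    A=np.c_[np.cos(W*t),np.sin(W*t)]; c=np.linalg.lstsq(A,S[:,2],rcond=None)[0]
    return c[0],c[1]*W,np.hypot(*c)
E
python3 - <<'E'
from plan import *
print(plan(.1,-.2,0,.25,15)); print(plan(.1,-.1,.8,.25,14))
E
```

```text
(array([  0.4,   3.1,   9.2,  19.7,  34.3,  52.4,  72.5,  92.9, 111.8,
       127.6, 139.4, 146.8, 150.2, 150.7, 150. ]), np.float64(0.245), np.float64(0.2))
(array([  7.7,  21.4,  39.4,  59.6,  79.9,  98.6, 114.5, 127. , 136. ,
       142. , 145.7, 147.8, 149.2, 150. ]), np.float64(0.243), np.float64(0.1))
```

>>> move_arm([
  [[0,5,0],[0,0,0],1],
  [[0,10,0],[0,0,0],1],
  [[0,15,0],[0,0,0],1],
])

```text
clock: 4.88
tool_pos: [0.4776, 0.0304, 0.2905]
orientation: [-180.0, -0.0, -176.6]
force: [-0.2, -1.7, 0.1]
opening: 0.0221
gripper_force: 30.0
```

```bash
python3 - <<'E'
from plan import *
for f in 'ab':print(np.round(track(f'b{f}.png'),4))
E
```

```text
[ 4.8833  0.0851 -0.1605 74.      0.5003]
[ 4.9333  0.0858 -0.1562 77.      0.2824]
```

>>> move_arm([
  [[0,4,0],[0,0,0],1],
  [[0,8,0],[0,0,0],1],
])

```text
clock: 5.15
tool_pos: [0.4771, 0.0384, 0.2905]
orientation: [-180.0, -0.0, -176.6]
force: [-1.4, -0.9, 0.2]
opening: 0.0221
gripper_force: 30.0
```

```bash
python3 - <<'E'
from plan import *
for f in 'ab':print(np.round(track(f'c{f}.png'),4))
E
```

```text
[ 5.15    0.0931 -0.172  77.      0.477 ]
[ 5.2     0.0937 -0.169  75.      0.5344]
```

>>> move_arm([
  [[0,4,0],[0,0,0],1],
  [[0,8,0],[0,0,0],1],
])

```text
clock: 5.42
tool_pos: [0.4766, 0.0464, 0.2905]
orientation: [-180.0, -0.0, -176.6]
force: [-1.4, -1.7, 1.4]
opening: 0.0216
gripper_force: 30.0
```

```bash
python3 - <<'E'
from plan import *
for f in 'ab':print(np.round(track(f'd{f}.png'),4))
E
```

```text
[ 5.4167  0.1011 -0.1862 77.      0.3442]
[ 5.4667  0.1017 -0.1897 79.      0.4055]
```

>>> move_arm([
  [[0,4,0],[0,0,0],1],
  [[0,8,0],[0,0,0],1],
])

```text
clock: 5.68
tool_pos: [0.4762, 0.0544, 0.2905]
orientation: [-180.0, -0.0, -176.6]
force: [-2.5, -2.4, 0.7]
opening: 0.0216
gripper_force: 30.0
```

```bash
python3 - <<'E'
from plan import *
for f in 'ab':print(np.round(track(f'e{f}.png'),4))
E
```

```text
[ 5.6833  0.1091 -0.1972 77.      0.2841]
[ 5.7333  0.1097 -0.2005 78.      0.4982]
```

>>> move_arm([
  [[0,3,0],[0,0,0],1],
  [[0,6,0],[0,0,0],1],
])

```text
clock: 5.95
tool_pos: [0.4758, 0.0604, 0.2905]
orientation: [-180.0, -0.0, -176.6]
force: [-2.6, -1.6, 1.1]
opening: 0.0222
gripper_force: 30.0
```

```bash
python3 - <<'E'
from plan import *
for f in 'ab':print(np.round(track(f'f{f}.png'),4))
E
```

```text
[ 5.95    0.1151 -0.2008 80.      0.4348]
[ 6.      0.1155 -0.1971 79.      0.5582]
```

>>> move_arm([
  [[0,4,0],[0,0,0],1],
  [[0,8,0],[0,0,0],1],
])

```text
clock: 6.22
tool_pos: [0.4753, 0.0683, 0.2905]
orientation: [-180.0, -0.0, -176.6]
force: [-2.9, -2.1, 1.1]
opening: 0.0221
gripper_force: 30.0
```

```bash
python3 - <<'E'
from plan import *
S=[track(f'g{f}.png') for f in 'ab'];print(np.round(S,4))
print(ctrl.get_obs()['force'])
E
```

```text
[[ 6.2167  0.123  -0.1677 81.      0.5271]
 [ 6.2667  0.1237 -0.1272 88.      0.348 ]]
[-4.62470055 -0.24686978  1.6295288 ]
```

```bash
python3 - <<'E'
from plan import *
for N in(12,14,16):print(plan(.1235,-.085,.895,.2494,N))
E
```

```text
(array([  6.9,  19.6,  36.6,  55.9,  75.4,  93. , 107.4, 117.7, 123.8,
       126.3, 126.6, 125.9]), np.float64(0.233), np.float64(0.098))
(array([  7.3,  20.4,  37.7,  57. ,  76.1,  93.4, 107.5, 117.8, 124.1,
       127.2, 127.8, 127.2, 126.4, 125.9]), np.float64(0.231), np.float64(0.096))
(array([  7. ,  19.9,  36.9,  56.1,  75.2,  92.6, 106.9, 117.2, 123.7,
       126.7, 127.2, 126.4, 125.4, 124.9, 125.2, 125.9]), np.float64(0.23), np.float64(0.098))
```

N=12: first 10 rows now, then hold at the target.

>>> move_arm([
  [[0,7,0],[0,0,0],1],
  [[0.3,20,0],[0,0,0],1],
  [[0.6,37,0],[0,0,0],1],
  [[0.9,56,0],[0,0,0],1],
  [[1.2,75,0],[0,0,0],1],
  [[1.5,93,0],[0,0,0],1],
  [[1.7,107,0],[0,0,0],1],
  [[1.8,118,0],[0,0,0],1],
  [[2,124,0],[0,0,0],1],
  [[2,126,0],[0,0,0],1],
])

```text
clock: 7.15
tool_pos: [0.4676, 0.1961, 0.2905]
orientation: [180.0, 0.2, -176.6]
force: [8.0, -0.1, -4.3]
opening: 0.0216
gripper_force: 30.0
```

```bash
python3 - <<'E'
from plan import *
S=[track(f'i{f}.png') for f in range(12)];print(np.round(S,4))
print(fit(S)); print(ctrl.get_obs()['force'])
E
```

```text
[[ 7.150e+00  2.510e-01  7.800e-03  1.270e+02  5.384e-01]
 [ 7.200e+00  2.510e-01  1.800e-03  1.240e+02  6.062e-01]
 [ 7.250e+00  2.508e-01 -3.000e-03  1.210e+02  6.892e-01]
 [ 7.300e+00  2.506e-01 -1.150e-02  1.250e+02  6.774e-01]
 [ 7.350e+00  2.505e-01 -1.330e-02  1.220e+02  4.708e-01]
 [ 7.400e+00  2.504e-01 -2.410e-02  1.170e+02  6.469e-01]
 [ 7.450e+00  2.503e-01 -3.010e-02  1.200e+02  6.023e-01]
 [ 7.500e+00  2.503e-01 -3.040e-02  1.200e+02  6.601e-01]
 [ 7.550e+00  2.503e-01 -3.500e-02  1.200e+02  5.758e-01]
 [ 7.600e+00  2.502e-01 -3.790e-02  1.180e+02  6.289e-01]
 [ 7.650e+00  2.502e-01 -3.520e-02  1.210e+02  6.137e-01]
 [ 7.700e+00  2.502e-01 -3.030e-02  1.190e+02  6.333e-01]]
(np.float64(-0.01976678493177278), np.float64(0.1426472458845472), np.float64(0.03495794282236591))
[ 6.81488256  1.58000366 -3.63171177]
```

```bash
cat >> plan.py <<'E'
def fit2(S):
    S=np.array(S);t=S[:,0]-S[-1,0]-.05
    A=np.c_[np.cos(W*t),np.sin(W*t),1+0*t]; c=np.linalg.lstsq(A,S[:,2],rcond=None)[0]
    return [c[0],c[1]*W,np.hypot(*c[:2]),c[2],np.std(A@c-S[:,2])]
E
python3 - <<'E'
from plan import *
S=[track(f'j{f}.png') for f in range(22)];r=fit2(S)
print(np.round(np.array(S)[:,2],3),np.round(r,4)); s=S[-1][1]
print(s,plan(s,r[0],r[1],.2494,10),plan(s,r[0],r[1],.2494,12))
t=snap('top','t3.png');w=snap('side','s3.png')
a=cv2.resize(w['color'][60:260,110:310],None,fx=2,fy=2,interpolation=cv2.INTER_CUBIC)
b=cv2.resize(t['color'][90:220,150:280],(400,400),interpolation=cv2.INTER_CUBIC)
cv2.imwrite('pics/v3.png',np.hstack([a,b]))
E
```

```text
[-0.028 -0.022 -0.017 -0.011 -0.006  0.002  0.011  0.017  0.014  0.021
  0.022  0.018  0.019  0.012  0.009 -0.001 -0.005 -0.014 -0.02  -0.025
 -0.027 -0.032] [-0.0272 -0.0184  0.0275 -0.0069  0.0016]
0.25020904031774344 (array([-2.7, -5.8, -7.6, -7.7, -6.2, -3.9, -1.6, -0.3, -0.2, -0.8]), np.float64(0.037), np.float64(0.027)) (array([-2. , -4.4, -6.3, -6.8, -6.1, -4.2, -2. , -0.1,  1.1,  1.1,  0.2,
       -0.8]), np.float64(0.03), np.float64(0.027))
```

View pics/v3.png

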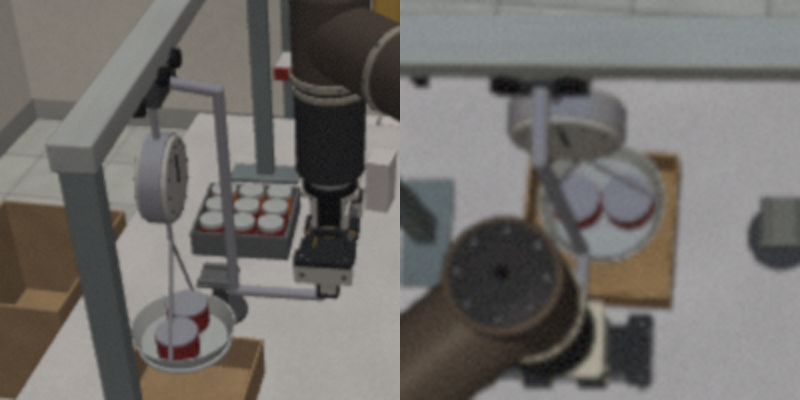

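Side and top views: the pan hangs over the carton, centred at about (215,157) in top pixels, with a residual swing of 0.027 rad. Next I'll check the centring and plan the damping move.

```bash
python3 - <<'E'
from plan import *
P=unz('t3.png',215.3,157.3,.165);C=np.array([.692,.208,.075]);print(P,(P-C)@RD,'rest offset',(P-C)@RD+.42*.0203)
print(ctrl.get_obs()['clock'])
S=[track(f'k{f}.png') for f in range(4)]; print(np.round(np.array(S)[:,2],3),S[-1][0]+.05)
t=.3; r=free(-.0272,-.0184,t);print(r,ctrl.get_obs()['force'])
for N in(8,10):print(plan(.2502,r[0],r[1],.2502,N))
E
```

```text
[0.69259933 0.19823839 0.165     ] -0.009779985743674457 rest offset -0.001253985743674458
8.95
[-0.033 -0.029 -0.022 -0.019] 9.15
[-0.00605722  0.13247389] [ 7.33606889  1.32035104 -4.52078227]
(array([-5.3, -8. , -5.6,  0.4,  6.3,  8.5,  5.5, -0. ]), np.float64(0.072), np.float64(0.037))
(array([-2. , -3.4, -2.8, -0.4,  3.1,  6.1,  7.3,  6.2,  3.1, -0. ]), np.float64(0.041), np.float64(0.03))
```

>>> move_arm([
  [[0,-2,0],[0,0,0],1],
  [[-0.2,-3.4,0],[0,0,0],1],
  [[-0.4,-2.8,0],[0,0,0],1],
  [[-0.6,-0.4,0],[0,0,0],1],
  [[-0.8,3.1,0],[0,0,0],1],
  [[-1,6.1,0],[0,0,0],1],
  [[-1.2,7.3,0],[0,0,0],1],
  [[-1.2,6.2,0],[0,0,0],1],
  [[-1.2,3.1,0],[0,0,0],1],
  [[-1.2,0,0],[0,0,0],1],
])

```text
clock: 9.98
tool_pos: [0.4677, 0.1946, 0.2905]
orientation: [180.0, 0.1, -176.6]
force: [5.8, 0.8, -3.1]
opening: 0.0221
gripper_force: 30.0
```

```bash
python3 - <<'E'
from plan import *
S=[track(f'l{f}.png') for f in range(24)];r=fit2(S)
print(np.round(np.array(S)[:,2],3),np.round(r,4),S[-1],ctrl.get_obs()['force'])
for N in(8,10):print(plan(.25,r[0],r[1],.25,N))
E
```

```text
[-0.007 -0.006 -0.009 -0.006 -0.008 -0.012 -0.012 -0.012 -0.015 -0.014
 -0.012 -0.015 -0.01  -0.01  -0.011 -0.006 -0.006 -0.009 -0.009 -0.004
 -0.005 -0.004 -0.004 -0.004] [ 0.0039 -0.0115  0.0045 -0.0085  0.0016] (11.1333, np.float64(0.24913396507583235), np.float64(-0.0036705859383513923), 120, np.float64(0.6782159147849518)) [ 6.53178114 -0.13691017 -4.79287446]
(array([ 0.9,  1.5,  1.5,  0.8,  0. , -0.5, -0.4,  0. ]), np.float64(0.01), np.float64(0.004))
(array([ 0.5,  1. ,  1.2,  0.9,  0.4, -0.2, -0.6, -0.7, -0.4,  0. ]), np.float64(0.007), np.float64(0.004))
```

Only 0.0045 rad of swing is left, about 2 mm at the pan, so I'll hold here.

>>> move_arm([
  [[0,0,0],[0,0,0],1],
  [[0,0,0],[0,0,0],1],
  [[0,0,0],[0,0,0],1],
  [[0,0,0],[0,0,0],1],
  [[0,0,0],[0,0,0],1],
  [[0,0,0],[0,0,0],1],
  [[0,0,0],[0,0,0],1],
  [[0,0,0],[0,0,0],1],
  [[0,0,0],[0,0,0],1],
  [[0,0,0],[0,0,0],1],
])

```text
clock: 12.02
tool_pos: [0.4677, 0.1942, 0.2905]
orientation: [180.0, 0.1, -176.6]
force: [6.5, -0.3, -5.4]
opening: 0.022
gripper_force: 30.0
```

>>> move_arm([
  [[0,0,0],[0,0,0],1],
  [[0,0,0],[0,0,0],1],
  [[0,0,0],[0,0,0],1],
  [[0,0,0],[0,0,0],1],
  [[0,0,0],[0,0,0],1],
  [[0,0,0],[0,0,0],1],
  [[0,0,0],[0,0,0],1],
  [[0,0,0],[0,0,0],1],
  [[0,0,0],[0,0,0],1],
  [[0,0,0],[0,0,0],1],
])

```text
clock: 12.85
tool_pos: [0.4677, 0.1942, 0.2905]
orientation: [180.0, 0.1, -176.6]
force: [6.5, -1.0, -4.8]
opening: 0.0221
gripper_force: 30.0
```

>>> move_arm([
  [[0,0,0],[0,0,0],1],
  [[0,0,0],[0,0,0],1],
  [[0,0,0],[0,0,0],1],
  [[0,0,0],[0,0,0],1],
  [[0,0,0],[0,0,0],1],
  [[0,0,0],[0,0,0],1],
  [[0,0,0],[0,0,0],1],
  [[0,0,0],[0,0,0],1],
  [[0,0,0],[0,0,0],1],
  [[0,0,0],[0,0,0],1],
])

```text
clock: 13.68
tool_pos: [0.4677, 0.1942, 0.2905]
orientation: [180.0, 0.1, -176.6]
force: [7.3, 0.6, -4.6]
opening: 0.0221
gripper_force: 30.0
```

>>> move_arm([
  [[0,0,0],[0,0,0],1],
  [[0,0,0],[0,0,0],1],
  [[0,0,0],[0,0,0],1],
  [[0,0,0],[0,0,0],1],
  [[0,0,0],[0,0,0],1],
  [[0,0,0],[0,0,0],1],
  [[0,0,0],[0,0,0],1],
  [[0,0,0],[0,0,0],1],
  [[0,0,0],[0,0,0],1],
  [[0,0,0],[0,0,0],1],
])

```text
clock: 14.52
tool_pos: [0.4677, 0.1942, 0.2905]
orientation: [180.0, 0.1, -176.6]
force: [6.6, -0.6, -3.6]
opening: 0.0215
gripper_force: 30.0
```

>>> move_arm([
  [[0,0,0],[0,0,0],1],
  [[0,0,0],[0,0,0],1],
  [[0,0,0],[0,0,0],1],
  [[0,0,0],[0,0,0],1],
  [[0,0,0],[0,0,0],1],
  [[0,0,0],[0,0,0],1],
  [[0,0,0],[0,0,0],1],
  [[0,0,0],[0,0,0],1],
  [[0,0,0],[0,0,0],1],
  [[0,0,0],[0,0,0],1],
])

```text
clock: 15.35
tool_pos: [0.4677, 0.1942, 0.2905]
orientation: [180.0, 0.1, -176.6]
force: [6.4, -0.9, -5.2]
opening: 0.0219
gripper_force: 30.0
```

>>> move_arm([
  [[0,0,0],[0,0,0],1],
  [[0,0,0],[0,0,0],1],
  [[0,0,0],[0,0,0],1],
  [[0,0,0],[0,0,0],1],
  [[0,0,0],[0,0,0],1],
  [[0,0,0],[0,0,0],1],
  [[0,0,0],[0,0,0],1],
  [[0,0,0],[0,0,0],1],
  [[0,0,0],[0,0,0],1],
  [[0,0,0],[0,0,0],1],
])

```text
clock: 16.18
tool_pos: [0.4677, 0.1942, 0.2905]
orientation: [180.0, 0.1, -176.6]
force: [6.4, -0.7, -4.5]
opening: 0.0222
gripper_force: 30.0
```

```bash
python3 - <<'E'
from plan import *
S=[track(f'm{f}.png') for f in range(20)];print(np.round(fit2(S),4),S[-1])
t=snap('top','t4.png')
cv2.imwrite('pics/v4.png',cv2.resize(t['color'][90:220,150:280],(520,520),interpolation=cv2.INTER_CUBIC))
E
```

```text
[ 0.0017  0.0199  0.0044 -0.0085  0.0013] (17.1333, np.float64(0.24916136064951427), np.float64(-0.007086222767099324), 126, np.float64(0.5546072038410874))
```

View pics/v4.png

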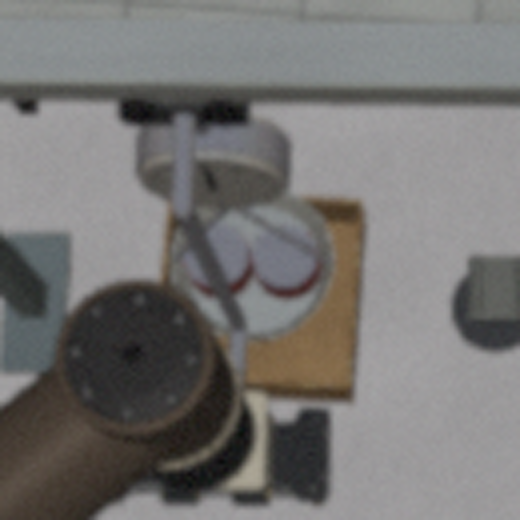

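```bash
python3 -c "
from plant import ctrl
print(ctrl.close_job())"
```

```text
the job is handed in; nothing more can be done
None
```

The job is handed in: the loaded scale is out of its dock and hangs over the empty carton, centred to within a few millimetres along the rail. It was held there for about 7 s with roughly 2 mm of swing left, and the gripper still holds the handle; no result was reported back.

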